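# Nest the steel prep pots

## Robot

A 6-joint arm with a two-finger parallel gripper is mounted at the origin on a cart in front of the work surface, level with it; the furniture and walls round the work are solid. World frame = base frame: x ahead of the robot, y to its left, z up, the work surface at z = 0. Lengths are in mm, angles in rad, forces in N, time in s.
With the tool pointing down it reaches from about 275 to 750 mm from the base axis. Payload 10.2 kg.
Tool frame: the origin (TCP) lies midway between the tips of the shut fingers; the grasp point (between the pads) lies 19 mm behind it; y points along the fingers, z is the direction in which the jaws open and shut, and the axes are right-handed (so a half turn about y gives the same grasp; the last joint's range is limited). The gripper opens to 85 mm and grips with 20 to 120 N. Pads are 22 mm wide; open, the fingers measure 114 mm over their backs; the gripper's body (76 mm by 85 mm) begins 54 mm behind the grasp point. The pads swing forward as they close: fully open they stand 13 mm farther back than shut.
Start: joints at [0.944, 0.313, 1.498, -0, 1.331, -0.223], TCP at [206.294, 482.777, 231.294] pointing down, gripper open.
Joint ranges: [-2.94, 2.94], [-0.97, 2.17], [0.19, 2.56], [-1.23, 4.37], [0.02, 3.11], [-2.88, 2.88]. Speed limits (rad/s): [2.39, 2.39, 3.01, 3.14, 3.14, 3.14].

## Interface

Orientations are given as a unit quaternion [w, x, y, z].
In Python, from rig import ctrl gives the robot as it stands.
- The arm moves only by the shell command python3 -m inch 'ROWS' [OPENING] [FORCE]. ROWS is JSON, one flat list of numbers, 6 for each row, row after row: the shift along the tool's x, y, z in cm, then the turn, a rotation vector about the tool's x, y, z in rad. A call has 1 to 8 rows; each row is the pose to reach, as a shift and turn from the pose commanded when the call began, along the tool's axes at that moment; what a row does not reach only later rows make up. A row lasts 1/12 s, in which the tool goes at most 41.7 mm and 7.16 degrees, less where a joint would pass 70% of its speed; a pose out of reach is approached as far as the arm can. A call with a gripper value outside its range is refused whole. OPENING is the gripper command: -1 is fully open, 1 is shut, values between are in proportion, set as the call begins (- or left out, the last holds). The fingers move at their own pace and stop on an object; FORCE is the grip in N (left out, the last holds). Time passes only in rows, so rows that repeat a pose let the fingers close. It gives the time, the measured TCP pose, the force and the opening at its end, in the units of the state.
- ctrl.sense(): the state, without advancing time (a new reading comes with each control period).
- ctrl.capture(name): name is "scene" or "top" or "wrist"; returns the picture (384x512x3 uint8, red, green, blue); there is no depth.
- ctrl.get_calibration(name): a dict with "fx", "fy", "cx", "cy" (pixels), "world_to_cam" (4x4, takes a point from world to camera coordinates). Camera axes: x right, y down, z forward; pixel columns grow to the right and rows downward; lengths in mm; the calibration is good to about 2 mm. A picture is of the moment at which its call begins: read the wrist's pose just before it. get_calibration takes no time and is no camera call; for the wrist camera it gives the pose at the moment of the call.
- ctrl.finish_job(): hands the job in, once; it reports no verdict.
Trained networks look in the newest picture that a camera, given by its name, has taken for a name from the list of things; names that differ only in an ending like _2 or _b are one class to them, and where a whole thing is asked for, a point or a joint stands for the part that bears it (a point fixed in the world has none). Each returns a list of dicts, best first, with "score" (0 to 1); they miss things now and then, are a little off and sometimes report something else, mostly with a low value. They report only what shows in the picture. A call takes as long as a camera call. They do not tell look-alikes from the thing itself.
- ctrl.search_frame(thing, camera): "uv" ([column, row] in pixels, amid what is visible of it).
The state is a dict: "time_s": time; "joints": joint angles; "dq": joint speeds; "tau": joint torques, N m; "eef_pos": TCP position; "ee_rot": TCP orientation; "force": force on the tool from outside, world axes, zero at the start; "wrist_torque": the same for the moment, N m; "grip_width": opening from 0.0 (shut) to 1.0 (fully open).
Only numpy, scipy, OpenCV 4.12 (cv2) and the standard library are available. Lean on these libraries where they do the work, as an engineer would, in place of code of your own. Each camera call takes 0.05 s, during which the arm holds its last target.

## Task

Put the set of three round steel prep pots together for storing: stand the medium pot inside the large one first, then the small pot inside the medium one, each upright and right down on the floor of the pot round it. Leave the large pot standing where it is, and leave the green mug alone.

Things in the scene. Friction and masses are not known exactly. Their poses are not given: they have to be found in the camera images.
- large_pot: Large plain steel pot, open at the top, no handle, loose, 450 g: 94 mm across the rim, 86 mm across the foot, 58 mm tall. Wall 2.5 mm, floor 3 mm thick, so the mouth is 89 mm wide inside and the floor about 81 mm. Origin at the centre of its underside, z axis up through the mouth; stands upright at the start.
- medium_pot: Medium steel pot of the same kind, open at the top, loose, 200 g: 60 mm across the rim (outer), 54 mm across the foot, 66 mm tall (taller than the large pot, so its rim stands proud of it when nested). Wall 2.5 mm, floor 3 mm thick; mouth 55 mm wide inside, floor about 49 mm. Origin at the centre of its underside, z axis up; stands upright at the start and can be gripped across the outside just under its rim.
- small_pot: Small steel pot of the same kind, open at the top, loose, 120 g: 40 mm across the rim (outer), 36 mm across the foot, 70 mm tall. Wall 2.5 mm, floor 3 mm thick. Origin at the centre of its underside, z axis up; stands upright at the start and can be gripped across the outside just under its rim.
- mug: Dark green stoneware mug with a handle, a bystander: 90 mm across, 125 mm with the handle, 92 mm tall, 283 g. Origin at worktop level under the middle of its outline, handle included: the bowl's axis lies 17 mm along its own +y axis and the handle reaches 62 mm along its -y axis; z axis up. It may stand at any of the places where the pots stand: these four things are never less than about 150 mm apart, centre to centre.
Things that resemble listed ones, but are neither listed nor needed, are in the scene too. What is shaped like the small_pot but blue, orange or pink is not meant.

How it is judged (in metres and radians):
On the way, in this order (a step that is already met when the one before it is completed fails the run):
1. the medium pot stands on the floor of the large pot, upright (horizontal distance between medium_pot and large_pot below 0.02 m and z of medium_pot in the frame of large_pot below 0.012 m and angle between medium_pot's own z axis and vertical below 0.17 rad), for 0.2 s.
2. then the small pot stands on the floor of the medium pot, upright (horizontal distance between small_pot and medium_pot below 0.015 m and z of small_pot in the frame of medium_pot below 0.012 m and angle between small_pot's own z axis and vertical below 0.17 rad), for 0.2 s.
At the end, for the whole second after the job is handed in: Medium pot in the large, small in the medium: each origin at most 12 mm above that of the pot round it (3 mm when seated), centred within 20 and 15 mm; all three within 10 degrees of upright and at rest, the large one within 50 mm of its start (all of step 1 and all of step 2 and angle between large_pot's own z axis and vertical below 0.17 rad and distance of large_pot from where it was at the start of the episode below 0.05 m and linear speed of each of medium_pot, small_pot, large_pot below 0.03 m/s); the robot touches nothing.
It fails at once if the mug is pushed more than 30 mm or tipped (distance of mug from where it was at the start of the episode above 0.03 m or angle between mug's own z axis and vertical above 0.35 rad).
It also fails if it takes over 56 s, if anything falls off the work surface, if the arm or the gripper's body presses on something with over 40 N, if the wrist force passes 120 N, or if a joint passes its speed limit or range.

## Working session

There is one attempt and no reset: what is moved stays moved. The work goes in short steps, Python scripts to look and compute and a shell command to move; the robot and the scene stay as the last step left them, time stands still between calls to the robot, and variables do not carry over. Pictures are saved under pics/ and viewed, and the job is handed in when it is done.

```bash
ls; mkdir -p pics; cat > h.py <<'E'
from rig import ctrl
import numpy as np, cv2
from scipy.spatial.transform import Rotation as R
def cap(cam,name):
    im=ctrl.capture(cam); cv2.imwrite(f'pics/{name}.png',cv2.cvtColor(im,cv2.COLOR_RGB2BGR)); return im
def back(cam,uv,z,c=None):
    c=c or ctrl.get_calibration(cam); M=np.array(c['world_to_cam']); 
    d=M[:3,:3].T@np.array([(uv[0]-c['cx'])/c['fx'],(uv[1]-c['cy'])/c['fy'],1]); o=-M[:3,:3].T@M[:3,3]
    return o+d*(z-o[2])/d[2]
def proj(cam,p,c=None):
    c=c or ctrl.get_calibration(cam); M=np.array(c['world_to_cam']); q=M[:3,:3]@np.array(p)+M[:3,3]
    return np.array([c['fx']*q[0]/q[2]+c['cx'],c['fy']*q[1]/q[2]+c['cy']])
def rot(s=None):
    q=(s or ctrl.sense())['ee_rot']; return R.from_quat([q[1],q[2],q[3],q[0]])
E
python3 - <<'E'
from h import *
s=ctrl.sense(); print(s['eef_pos'],s['ee_rot'],s['grip_width'],s['force'],s['time_s']); print(rot(s).as_matrix().round(3))
for c in ['scene','top']:
    cap(c,c+'0')
    k=ctrl.get_calibration(c); print(c,k)
    for t in ['large_pot','medium_pot','small_pot','mug']:
        for d in ctrl.search_frame(t,c): print(c,t,np.round(d['uv'],1),round(d['score'],2),back(c,d['uv'],35).round(0))
E
```

```text
pics
[206.1514611  482.54813368 230.7251069 ] [-0.69231351  0.69316877 -0.14199502  0.1416209 ] 0.9985825493027255 [-0.45170806  0.23523638 -0.01401022] 0.0
[[ 0.92  -0.001  0.393]
 [-0.393 -0.001  0.92 ]
 [-0.    -1.    -0.001]]
scene {'fx': 372.4961400055145, 'fy': 372.4961400055145, 'cx': 249.00261802695704, 'cy': 189.51522552170405, 'world_to_cam': array([[ 6.31840305e-01, -7.75007960e-01, -1.18528812e-02,
        -3.35461235e+02],
       [-5.97927013e-01, -4.77626875e-01, -6.43704789e-01,
         3.53515322e+02],
       [ 4.93215081e-01,  4.13805788e-01, -7.65182105e-01,
         6.18775413e+02],
       [ 0.00000000e+00,  0.00000000e+00,  0.00000000e+00,
         1.00000000e+00]])}
scene large_pot [265.9 147. ] 0.63 [683.  67.  35.]
scene medium_pot [304.2 271.1] 0.81 [ 451. -205.   35.]
scene small_pot [160.5 153.8] 0.77 [497. 261.  35.]
scene small_pot [204.5 148.2] 0.64 [581. 188.  35.]
scene small_pot [188.1 170.3] 0.6 [500. 165.  35.]
scene mug [219.3 204.2] 0.6 [470.  36.  35.]
top {'fx': 394.07763515292277, 'fy': 394.07763515292277, 'cx': 252.67200879552732, 'cy': 192.43452731661787, 'world_to_cam': array([[-1.63211533e-02, -9.99557561e-01,  2.48656963e-02,
         1.58191622e+00],
       [-9.94078341e-01,  1.35495370e-02, -1.07817729e-01,
         5.48132470e+02],
       [ 1.07433107e-01, -2.64781598e-02, -9.93859665e-01,
         8.35791844e+02],
       [ 0.00000000e+00,  0.00000000e+00,  0.00000000e+00,
         1.00000000e+00]])}
top large_pot [217.4 136.2] 0.94 [674.  69.  35.]
top medium_pot [346.1 238.6] 0.66 [ 444. -207.   35.]
top small_pot [160.6 176.5] 0.81 [585. 194.  35.]
top small_pot [138.7 263.8] 0.74 [398. 238.  35.]
top small_pot [128.  218.1] 0.66 [496. 263.  35.]
top small_pot [171.4 219.2] 0.6 [492. 170.  35.]
top mug [241.  235.2] 0.83 [455.  20.  35.]
```

View pics/scene0.png

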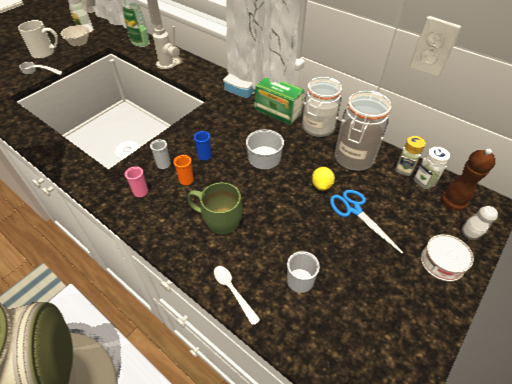

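View pics/top0.png

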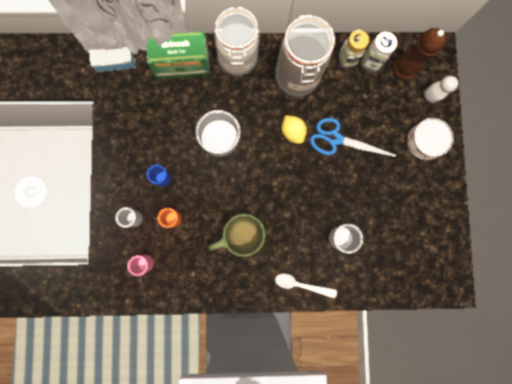

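The top view shows the steel small pot at (128,218), medium at (346,238), large at (218,134), and mug at (243,235). The blue, orange and pink cups are at (158,175), (168,218) and (140,265). Next I'll refine the positions by overlaying rim and foot outlines.

```bash
cat > ov.py <<'E'
from h import *
D={'large':(94,86,58),'medium':(60,54,66),'small':(40,36,70)}
def ring(cam,x,y,r,z):
    return np.array([proj(cam,[x+r*np.cos(t),y+r*np.sin(t),z]) for t in np.linspace(0,2*np.pi,60)])
def fit(cam,im,x0,y0,h,r,rin,f):
    # maximise gradient along model outlines (rim outer/inner, foot visible)
    g=cv2.GaussianBlur(cv2.cvtColor(im,cv2.COLOR_RGB2GRAY),(0,0),1.0).astype(np.float32)
    m=np.hypot(cv2.Sobel(g,5,1,0),cv2.Sobel(g,5,0,1)) if False else np.hypot(cv2.Sobel(g,cv2.CV_32F,1,0),cv2.Sobel(g,cv2.CV_32F,0,1))
    best=None
    for dx in np.arange(-14,14.1,1):
        for dy in np.arange(-14,14.1,1):
            p=ring(cam,x0+dx,y0+dy,r,h).astype(np.float32)
            v=cv2.remap(m,p[:,0].copy(),p[:,1].copy(),cv2.INTER_LINEAR).mean()
            if best is None or v>best[0]: best=(v,x0+dx,y0+dy)
    return best
E
cat > m1.py <<'E'
from ov import *
for cam in ['top','scene']:
    im=cv2.cvtColor(cv2.imread(f'pics/{cam}0.png'),cv2.COLOR_BGR2RGB)
    tiles=[]
    for n,x,y in [('large',676,69),('medium',445,-206),('small',496,263)]:
        a,b,h=D[n]; v,X,Y=fit(cam,im,x,y,h,a/2,a/2-2.5,b/2); print(cam,n,round(float(v)),X,Y)
        u=proj(cam,[X,Y,h/2]); K=6
        A=np.array([[K,0,200-K*u[0]],[0,K,200-K*u[1]]]); t=cv2.warpAffine(cv2.cvtColor(im,cv2.COLOR_RGB2BGR),A,(400,400) if 0 else (400,400))
        for r,z,c in [(a/2,h,(0,0,255)),(b/2,0,(0,255,0))]:
            p=ring(cam,X,Y,r,z)*K+A[:,2]; cv2.polylines(t,[p.astype(int).reshape(-1,1,2)],True,c,1)
        tiles.append(cv2.resize(t,(266,266)) if 0 else t)
    cv2.imwrite(f'pics/fit_{cam}.png',cv2.resize(np.hstack(tiles),(798,266)))
E
python3 m1.py
```

```text
Traceback (most recent call last):
  File "m1.py", line 6, in <module>
    a,b,h=D[n]; v,X,Y=fit(cam,im,x,y,h,a/2,a/2-2.5,b/2); print(cam,n,round(float(v)),X,Y)
                      ~~~^^^^^^^^^^^^^^^^^^^^^^^^^^^^^^
  File "ov.py", line 12, in fit
    p=ring(cam,x0+dx,y0+dy,r,h).astype(np.float32)
      ~~~~^^^^^^^^^^^^^^^^^^^^^
  File "ov.py", line 4, in ring
    return np.array([proj(cam,[x+r*np.cos(t),y+r*np.sin(t),z]) for t in np.linspace(0,2*np.pi,60)])
                     ~~~~^^^^^^^^^^^^^^^^^^^^^^^^^^^^^^^^^^^^^
  File "h.py", line 11, in proj
    c=c or ctrl.get_calibration(cam); M=np.array(c['world_to_cam']); q=M[:3,:3]@np.array(p)+M[:3,3]
           ~~~~~~~~~~~~~~~~~~~~^^^^^
ValueError: time passes only in moves, steps and waits
```

```bash
sed -i '3a _C={}\ndef cal(cam):\n    if cam not in _C: _C[cam]=ctrl.get_calibration(cam)\n    return _C[cam]' h.py; sed -i 's/c=c or ctrl.get_calibration(cam)/c=c or cal(cam)/' h.py; python3 m1.py
```

```text
top large 289 679.0 68.0
top medium 285 445.0 -204.0
top small 267 496.0 259.0
scene large 318 677.0 68.0
scene medium 357 445.0 -203.0
scene small 283 495.0 258.0
```

View pics/fit_top.png

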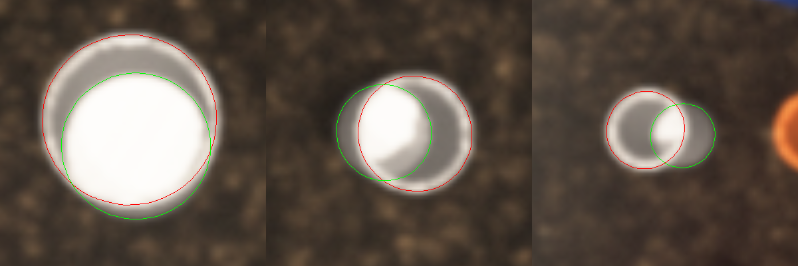

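View pics/fit_scene.png

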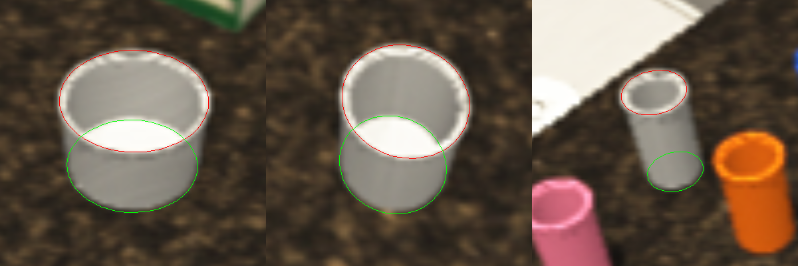

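Both cameras agree within 2 mm: large at (678,68), medium at (445,-203.5), small at (495.5,258.5). Next I'll write a delta helper and go to the medium pot.

```bash
cat > go.py <<'E'
import sys
from h import *
t=np.array(list(map(float,sys.argv[1:4]))); s=ctrl.sense(); M=rot(s).as_matrix()
# correction that puts tool y straight down keeping jaw yaw (0.393,0.92) or given
jy=float(sys.argv[4]) if len(sys.argv)>4 else np.degrees(np.arctan2(.92,.393))
z=np.array([np.cos(np.radians(jy)),np.sin(np.radians(jy)),0]); y=np.array([0,0,-1]); G=np.c_[np.cross(y,z),y,z]
print('cm',(M.T@(t-s['eef_pos'])/10).round(2),'rv',R.from_matrix(M.T@G).as_rotvec().round(3),'eef',s['eef_pos'].round(1),'t',round(s['time_s'],2),'w',round(s['grip_width'],3),'F',np.round(s['force'],1))
E
python3 go.py 445 -203.5 180
```

```text
cm [ 48.92   5.13 -53.73] rv [ 0. -0. -0.] eef [206.3 482.8 231.3] t 0.5 w 1.003 F [ 0.  -0.8 -0.4]
```

```bash
python3 -m inch '[49,3,-53.7,0,0,0,49,3,-53.7,0,0,0,49,3,-53.7,0,0,0,49,3,-53.7,0,0,0,49,3,-53.7,0,0,0,49,3,-53.7,0,0,0,49,3,-53.7,0,0,0,49,3,-53.7,0,0,0]' -1 60; python3 go.py 445 -203.5 150
```

```text
time_s: 1.17
eef_pos: [316.1, 166.5, 217.7]
ee_rot: [0.693, -0.693, 0.141, -0.142]
force: [1.1, -0.8, 0.1]
grip_width: 1.002
cm [ 26.37   6.78 -28.98] rv [-0.001  0.     0.001] eef [316.1 166.5 217.7] t 1.17 w 1.002 F [ 1.1 -0.8  0.1]
```

```bash
python3 -m inch '[26,6,-28.6,0,0,0,26,6,-28.6,0,0,0,26,6,-28.6,0,0,0,26,6,-28.6,0,0,0,26,6,-28.6,0,0,0,26,6,-28.6,0,0,0,26,6,-28.6,0,0,0,26,6,-28.6,0,0,0]' >/dev/null; python3 -m inch '[0,0,0,0,0,0,0,0,0,0,0,0]'; python3 go.py 445 -203.5 48
```

```text
time_s: 2.0
eef_pos: [424.0, -144.1, 165.8]
ee_rot: [0.693, -0.692, 0.143, -0.142]
force: [0.3, 0.0, 0.7]
grip_width: 1.001
cm [ 4.3  11.77 -4.63] rv [-0.    -0.003 -0.001] eef [ 424.  -144.1  165.8] t 2.0 w 1.001 F [0.3 0.  0.7]
```

```bash
python3 -m inch '[4.3,0,-4.6,0,0,0,4.3,0,-4.6,0,0,0,4.3,4,-4.6,0,0,0,4.3,6.5,-4.6,0,0,0,4.3,6.5,-4.6,0,0,0]';  python3 - <<'E'
from h import *
cap('scene','s1'); cap('wrist','w1')
im=cv2.imread('pics/s1.png'); u=proj('scene',[445,-203,80]).astype(int); c=im[u[1]-90:u[1]+70,u[0]-100:u[0]+100]; cv2.imwrite('pics/s1c.png',cv2.resize(c,None,fx=3.5,fy=3.5,interpolation=2))
E
python3 go.py 445 -203.5 48
```

```text
time_s: 2.42
eef_pos: [443.4, -199.5, 97.7]
ee_rot: [0.694, -0.691, 0.144, -0.139]
force: [-0.3, 0.6, -1.0]
grip_width: 1.002
cm [ 0.04  5.42 -0.24] rv [-0.     0.001 -0.   ] eef [ 445.6 -201.1  102.2] t 2.52 w 1.003 F [-0.3 -0.7  0.1]
```

View pics/s1c.png

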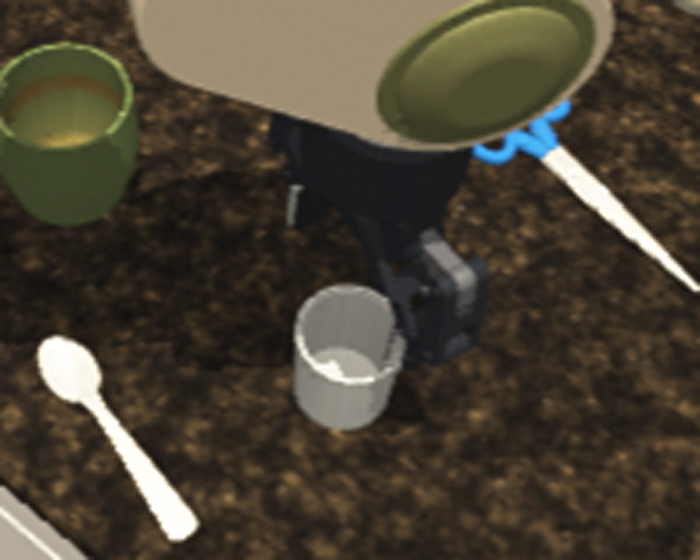

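View pics/w1.png

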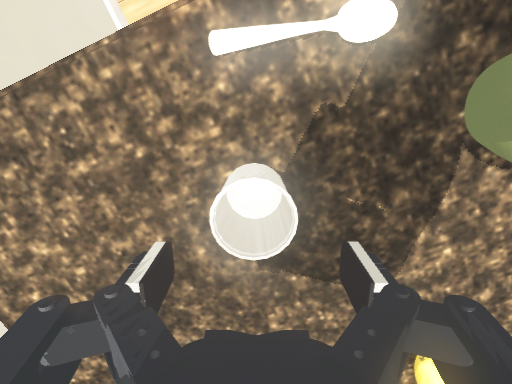

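The wrist view shows the pot's rim (centre at about (253,218)) midway between the fingers, whose tips are at (172,243) and (342,243). I'll get the tip height from the tip separation.

```bash
python3 - <<'E'
from h import *
c=ctrl.get_calibration('wrist'); s=ctrl.sense(); print(c['fx'])
for z in [95,102,108,112,116,120,125]:
    a=back('wrist',(172,243),z,c); b=back('wrist',(342,243),z,c); print(z,np.linalg.norm(a-b).round(1),((a+b)/2-s['eef_pos']).round(1))
from ov import *
im=cv2.cvtColor(cv2.imread('pics/w1.png'),cv2.COLOR_BGR2RGB)
import h; h._C['wrist']=c
print(fit('wrist',im,445,-203,66,30,0,0))
E
```

```text
285.65191508325586
95 99.0 [ 2.7  0.1 -7.2]
102 94.4 [-0.7  1.5 -0.2]
108 90.4 [-3.6  2.7  5.8]
112 87.8 [-5.5  3.6  9.8]
116 85.1 [-7.5  4.4 13.8]
120 82.5 [-9.4  5.2 17.8]
125 79.2 [-11.8   6.2  22.8]
(np.float32(255.22923), np.float64(446.0), np.float64(-203.0))
```

```bash
python3 -m inch '[0,4,-0.2,0,0,0,0,5.5,-0.2,0,0,0,0,5.5,-0.2,0,0,0,0,5.5,-0.2,0,0,0]'; python3 -m inch '[0,0,0,0,0,0,0,0,0,0,0,0,0,0,0,0,0,0,0,0,0,0,0,0,0,0,0,0,0,0,0,0,0,0,0,0,0,0,0,0,0,0,0,0,0,0,0,0]' 1 60; python3 - <<'E'
from h import *
cap('scene','s2'); cap('wrist','w2')
E
python3 go.py 445 -203.5 48
```

```text
time_s: 2.85
eef_pos: [445.6, -204.0, 48.2]
ee_rot: [-0.692, 0.693, -0.141, 0.142]
force: [0.2, 0.4, -0.2]
grip_width: 0.998
time_s: 3.52
eef_pos: [446.0, -204.4, 48.7]
ee_rot: [-0.692, 0.693, -0.14, 0.143]
force: [-1.1, 2.7, 12.6]
grip_width: 0.649
cm [-0.13  0.07  0.05] rv [0.001 0.    0.004] eef [ 446.  -204.4   48.7] t 3.62 w 0.647 F [-0.2  3.2 13.7]
```

View pics/w2.png

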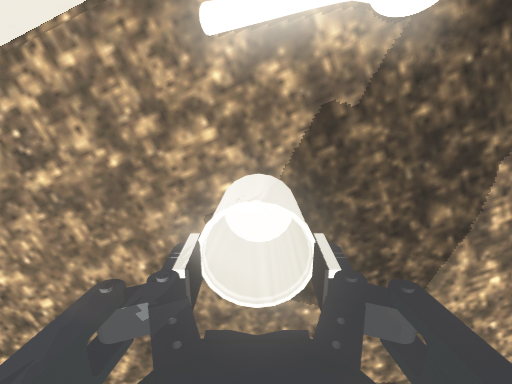

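```bash
python3 - <<'E'
from h import *
c=ctrl.get_calibration('wrist'); s=ctrl.sense()
for z in [50,52,54,56,58,60]:
    a=back('wrist',(198,236),z,c); b=back('wrist',(316,236),z,c); print(z,np.linalg.norm(a-b).round(1),((a+b)/2-s['eef_pos']).round(1))
im=cv2.imread('pics/w2.png')[190:320,150:370]; cv2.imwrite('pics/w2c.png',cv2.resize(im,None,fx=3.5,fy=3.5,interpolation=2))
E
```

```text
50 64.3 [-5.3  3.5  1.3]
52 63.4 [-6.2  3.9  3.3]
54 62.5 [-7.2  4.3  5.3]
56 61.6 [-8.1  4.7  7.3]
58 60.7 [-9.   5.1  9.3]
60 59.8 [-9.9  5.5 11.3]
```

View pics/w2c.png

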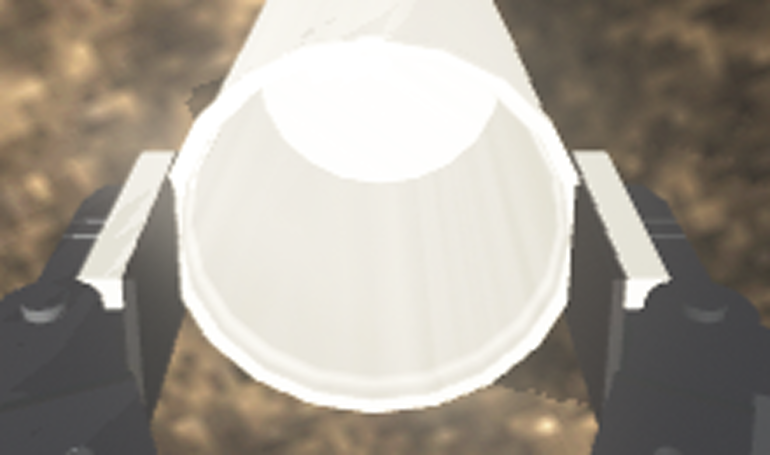

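Gripped with roughly 9 mm of overlap. Lifting and checking.

```bash
python3 -m inch '[0,-1,0,0,0,0,0,-3,0,0,0,0,0,-6,0,0,0,0,0,-9,0,0,0,0,0,-12,0,0,0,0,0,-12,0,0,0,0,0,-12,0,0,0,0]' 1 70; python3 - <<'E'
from h import *
cap('scene','s3'); cap('wrist','w3')
a=cv2.imread('pics/s3.png');b=cv2.imread('pics/w3.png'); cv2.imwrite('pics/sw3.png',cv2.resize(np.hstack([a,b]),(800,300)))
E
python3 go.py 678 68 170
```

```text
time_s: 4.2
eef_pos: [445.1, -204.2, 168.2]
ee_rot: [-0.692, 0.693, -0.141, 0.143]
force: [-0.1, 0.0, -2.1]
grip_width: 0.646
cm [10.83 -0.42 34.15] rv [-0.    -0.    -0.001] eef [ 444.2 -203.5  165.8] t 4.3 w 0.645 F [ 0.8 -0.7 -3. ]
```

View pics/sw3.png

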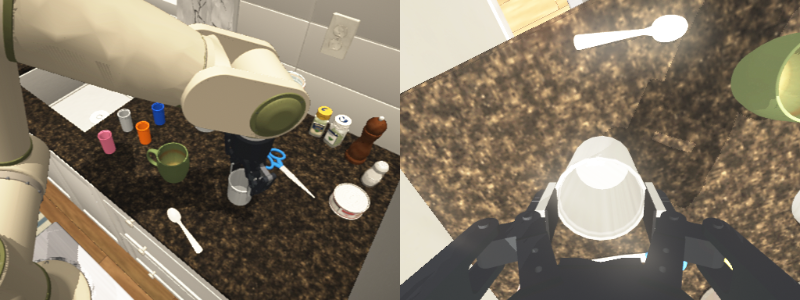

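The pot is held upright (about -2 to -3 N in z). Carrying it to the large pot.

```bash
python3 -m inch '[10.8,-0.4,34.1,0,0,0,10.8,-0.4,34.1,0,0,0,10.8,-0.4,34.1,0,0,0,10.8,-0.4,34.1,0,0,0,10.8,-0.4,34.1,0,0,0,10.8,-0.4,34.1,0,0,0,10.8,-0.4,34.1,0,0,0,10.8,-0.4,34.1,0,0,0]'; python3 go.py 678 68 170
```

```text
time_s: 4.97
eef_pos: [662.5, 50.8, 168.3]
ee_rot: [-0.693, 0.693, -0.143, 0.141]
force: [0.6, -0.7, -1.4]
grip_width: 0.647
cm [ 0.75 -0.17  2.2 ] rv [ 0.001  0.    -0.003] eef [662.5  50.8 168.3] t 4.97 w 0.647 F [ 0.6 -0.7 -1.4]
```

```bash
python3 -m inch '[0.65,0,2.1,0,0,0,0.65,0,2.1,0,0,0,0.65,0,2.1,0,0,0]';python3 go.py 678 68 170; python3 - <<'E'
from h import *
cap('top','t4'); cap('wrist','w4')
a=cv2.imread('pics/t4.png');b=cv2.imread('pics/w4.png'); cv2.imwrite('pics/tw4.png',cv2.resize(np.hstack([a,b]),(800,300)))
E
python3 go.py 678 68 72
```

```text
time_s: 5.22
eef_pos: [675.9, 66.4, 167.7]
ee_rot: [-0.693, 0.693, -0.143, 0.14]
force: [0.3, -0.1, -1.2]
grip_width: 0.644
cm [ 0.13 -0.23  0.23] rv [ 0.001  0.002 -0.003] eef [675.9  66.4 167.7] t 5.22 w 0.644 F [ 0.3 -0.1 -1.2]
cm [0.11 9.7  0.4 ] rv [ 0.001 -0.001 -0.002] eef [675.6  64.8 169. ] t 5.32 w 0.648 F [ 0.1 -0.7 -2. ]
```

View pics/tw4.png

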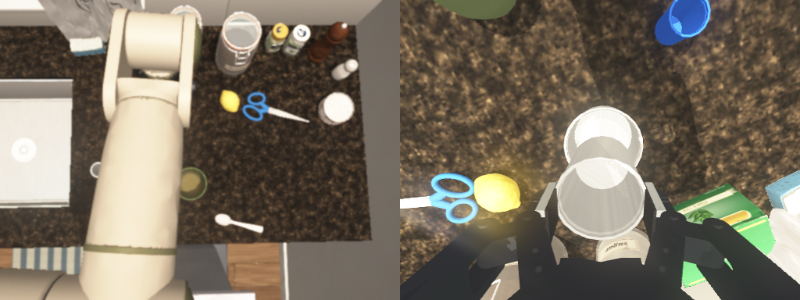

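```bash
python3 - <<'E'
from ov import *
c=ctrl.get_calibration('wrist'); h_c=c
import h; h._C['wrist']=c
im=cv2.imread('pics/w4.png')
def dr(x,y,r,z,col): 
    p=ring('wrist',x,y,r,z); cv2.polylines(im,[(p*16).astype(int).reshape(-1,1,2)],True,col,1,4|8 and cv2.LINE_AA,4)
dr(678,68,47,58,(0,0,255)); dr(678,68,43,0,(0,255,0)); dr(678,68,40.5,3,(255,0,0))
e=ctrl.sense()['eef_pos']; dr(e[0],e[1],30,e[2]+17.5,(255,0,255)); dr(e[0],e[1],27,e[2]-48.5,(255,255,0))
cv2.imwrite('pics/w4o.png',cv2.resize(im[100:384,60:512],None,fx=1.7,fy=1.7,interpolation=2))
print([back('scene',u,0).round(0) for u in [(337,163),(357,168),(380,163),(305,130),(320,136),(337,130)]])
print([back('scene',u,0).round(0) for u in [(255,110),(300,122)]])
E
```

```text
[array([779., -92.,   0.]), array([ 796., -141.,    0.]), array([ 848., -178.,    0.]), array([836.,  45.,   0.]), array([841.,  -2.,   0.]), array([892., -25.,   0.])]
[array([819., 211.,   0.]), array([856.,  76.,   0.])]
```

View pics/w4o.png

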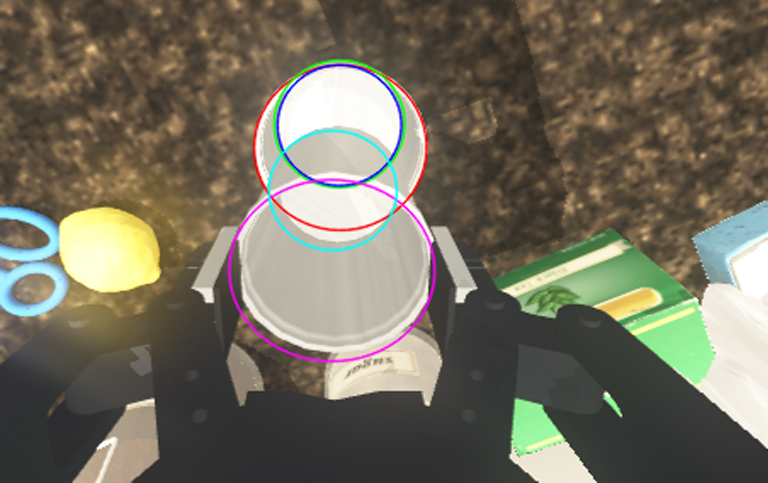

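```bash
python3 - <<'E'
from ov import *
import h
c=ctrl.get_calibration('wrist'); h._C['wrist']=c
s=ctrl.sense(); e=np.array(s['eef_pos']); print(e.round(1))
for f in ['w4']:
    im=cv2.cvtColor(cv2.imread(f'pics/{f}.png'),cv2.COLOR_BGR2RGB)
    for dz in range(2,24,2):
        v,x,y=fit('wrist',im,e[0],e[1],e[2]+dz,30,0,0); print(dz,v.round(0),(x-e[0]).round(1),(y-e[1]).round(1))
M=np.array(c['world_to_cam']); print('cam',(-M[:3,:3].T@M[:3,3]-e).round(1), 'axis',M[2,:3].round(3))
E
```

```text
[675.6  64.8 169. ]
2 119.0 8.0 -4.0
4 120.0 7.0 -3.0
6 131.0 6.0 -2.0
8 158.0 5.0 -1.0
10 145.0 3.0 0.0
12 153.0 0.0 0.0
14 174.0 0.0 1.0
16 163.0 -1.0 2.0
18 138.0 -3.0 3.0
20 123.0 -3.0 4.0
22 115.0 -4.0 5.0
cam [-69.4  30.7 142.8] axis [ 0.271 -0.117 -0.956]
```

Large pot overlay matches. Rim in hand is at about TCP+15 to 17, so it should seat at TCP z of about 52–55. Descending in stages and watching the force.

```bash
python3 -m inch '[0.1,2,0.3,0,0,0,0.1,5,0.3,0,0,0,0.1,8,0.3,0,0,0,0.1,10,0.3,0,0,0,0.1,10,0.3,0,0,0,0.1,10,0.3,0,0,0]'; python3 go.py 678 68 58; python3 -c "
from h import *
cap('wrist','w5')"
```

```text
time_s: 5.82
eef_pos: [677.9, 66.9, 70.1]
ee_rot: [-0.693, 0.693, -0.143, 0.142]
force: [-0.3, -0.0, -1.7]
grip_width: 0.643
cm [-0.03  1.21  0.11] rv [ 0.001 -0.001 -0.001] eef [677.9  66.9  70.1] t 5.82 w 0.643 F [-0.3 -0.  -1.7]
```

View pics/w5.png

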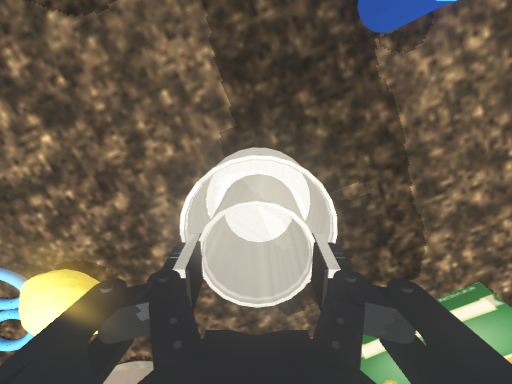

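It's centred: large rim centre column ~258, medium ~258. Lowering the last bit slowly.

```bash
python3 -m inch '[0,0.8,0,0,0,0,0,1.2,0,0,0,0,0,1.2,0,0,0,0]'; python3 -m inch '[0,0.2,0,0,0,0,0,0.2,0,0,0,0]'; python3 -m inch '[0,0.15,0,0,0,0,0,0.15,0,0,0,0]'
```

```text
time_s: 6.12
eef_pos: [678.2, 67.8, 57.8]
ee_rot: [-0.693, 0.693, -0.142, 0.142]
force: [0.6, 0.2, -1.9]
grip_width: 0.649
time_s: 6.28
eef_pos: [678.5, 67.9, 56.2]
ee_rot: [-0.693, 0.693, -0.142, 0.142]
force: [0.2, 0.2, -2.0]
grip_width: 0.648
time_s: 6.45
eef_pos: [678.4, 67.9, 54.6]
ee_rot: [-0.693, 0.693, -0.142, 0.142]
force: [-0.4, 0.6, -2.5]
grip_width: 0.645
```

```bash
python3 -m inch '[0,0.15,0,0,0,0,0,0.15,0,0,0,0]'; python3 -m inch '[0,0.1,0,0,0,0,0,0.1,0,0,0,0]'
```

```text
time_s: 6.62
eef_pos: [678.4, 67.9, 52.9]
ee_rot: [-0.693, 0.693, -0.142, 0.142]
force: [-0.1, 0.3, -1.7]
grip_width: 0.645
time_s: 6.78
eef_pos: [678.5, 67.9, 52.2]
ee_rot: [0.693, -0.693, 0.142, -0.142]
force: [-0.1, 0.1, -1.9]
grip_width: 0.644
```

Under 1 mm to go by calculation, so releasing.

```bash
python3 -m inch '[0,0,0,0,0,0,0,0,0,0,0,0,0,0,0,0,0,0,0,0,0,0,0,0,0,0,0,0,0,0]' -0.7; python3 -m inch '[0,-2,0,0,0,0,0,-5,0,0,0,0,0,-9,0,0,0,0,0,-12,0,0,0,0,0,-12,0,0,0,0]' -1;  python3 -c "
from h import *
cap('wrist','w6')"; python3 go.py 495.5 258.5 172
```

```text
time_s: 7.2
eef_pos: [678.5, 67.9, 52.3]
ee_rot: [0.693, -0.693, 0.142, -0.142]
force: [0.5, -0.3, 1.1]
grip_width: 0.847
time_s: 7.62
eef_pos: [680.8, 67.8, 180.0]
ee_rot: [0.693, -0.692, 0.138, -0.146]
force: [-0.1, 0.2, 0.9]
grip_width: 1.006
cm [-24.44   0.27  10.29] rv [-0.002 -0.     0.007] eef [679.8  67.9 176.2] t 7.67 w 1.005 F [-0.4 -0.6 -0.7]
```

View pics/w6.png

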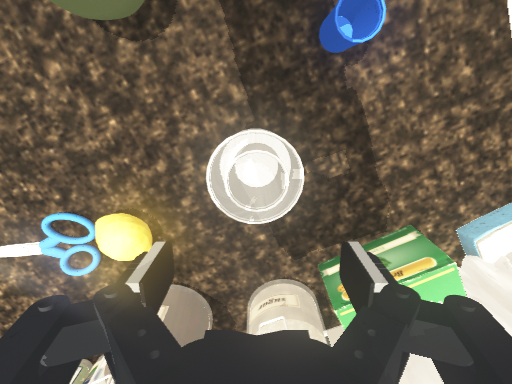

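The medium pot is standing inside the large one, rims centred at ~(255,175). On to the small pot.

```bash
python3 -m inch '[-24.4,0,10.3,0,0,0,-24.4,0,10.3,0,0,0,-24.4,0,10.3,0,0,0,-24.4,0,10.3,0,0,0,-24.4,0,10.3,0,0,0,-24.4,0,10.3,0,0,0,-24.4,0,10.3,0,0,0,-24.4,0,10.3,0,0,0]' -0.4; python3 -m inch '[0,6,0,0,0,0,0,6,0,0,0,0,0,6,0,0,0,0]'; python3 - <<'E'
from h import *
import h
c=ctrl.get_calibration('wrist'); h._C['wrist']=c
im=cap('wrist','w7')
from ov import *
for z0 in [(495,258)]: print(fit('wrist',im,495,258,70,20,0,0))
print(fit('top',cap('top','t7'),678,68,69,30,0,0), 'large',fit('top',cv2.cvtColor(cv2.imread('pics/t7.png'),cv2.COLOR_BGR2RGB),678,68,58,47,0,0))
E
python3 go.py 495.5 258.5 52
```

```text
time_s: 8.33
eef_pos: [492.0, 260.7, 171.6]
ee_rot: [-0.693, 0.693, -0.141, 0.14]
force: [-0.3, 0.5, -0.1]
grip_width: 0.703
time_s: 8.58
eef_pos: [493.0, 257.0, 107.6]
ee_rot: [-0.691, 0.694, -0.145, 0.14]
force: [0.3, -0.5, 0.7]
grip_width: 0.697
(np.float32(274.2583), np.float64(495.0), np.float64(260.0))
(np.float32(166.01933), np.float64(664.0), np.float64(54.0)) large (np.float32(290.6937), np.float64(679.0), np.float64(67.0))
cm [0.   6.01 0.08] rv [ 0.001 -0.001 -0.001] eef [495.2 257.8 112.1] t 8.68 w 0.701 F [-0.1  0.5  0.6]
```

View pics/w7.png

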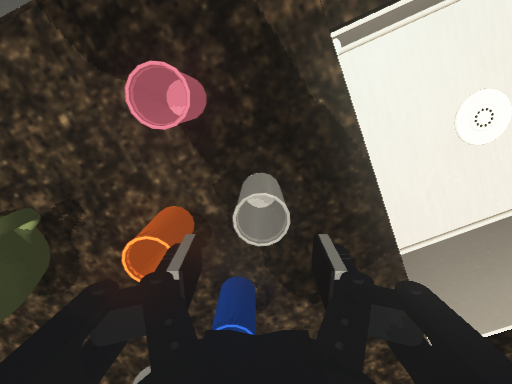

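View pics/t7.png

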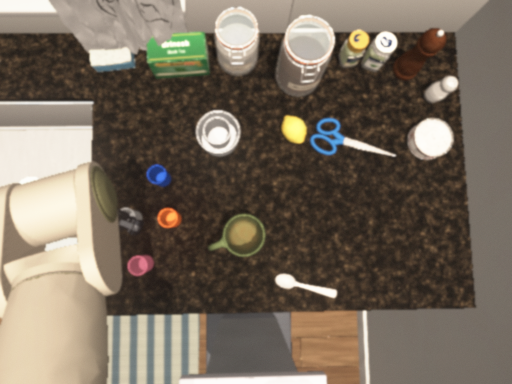

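The top view confirms the nest at (218,133) with the large pot unmoved, and the wrist view has the grey small pot between the fingers at (261,220). Descending and gripping.

```bash
python3 -m inch '[0,3,0.15,0,0,0,0,5.7,0.15,0,0,0,0,5.7,0.15,0,0,0,0,5.7,0.15,0,0,0]'; python3 -m inch '[0,0,0,0,0,0,0,0,0,0,0,0,0,0,0,0,0,0,0,0,0,0,0,0,0,0,0,0,0,0,0,0,0,0,0,0,0,0,0,0,0,0]' 1 50; python3 - <<'E'
from h import *
cap('wrist','w8'); im=cv2.imread('pics/w8.png')[150:320,140:380]; cv2.imwrite('pics/w8c.png',cv2.resize(im,None,fx=3.3,fy=3.3,interpolation=2))
E
python3 go.py 495 259 170
```

```text
time_s: 9.02
eef_pos: [495.8, 259.6, 56.0]
ee_rot: [-0.693, 0.693, -0.142, 0.142]
force: [-0.3, 0.1, 0.8]
grip_width: 0.699
time_s: 9.6
eef_pos: [496.6, 260.0, 57.9]
ee_rot: [0.693, -0.692, 0.14, -0.143]
force: [-0.4, -1.8, 8.0]
grip_width: 0.423
cm [ -0.07 -11.21  -0.13] rv [-0.002 -0.     0.004] eef [496.6 260.   57.9] t 9.65 w 0.424 F [-1.7 -1.4  6.8]
```

View pics/w8c.png

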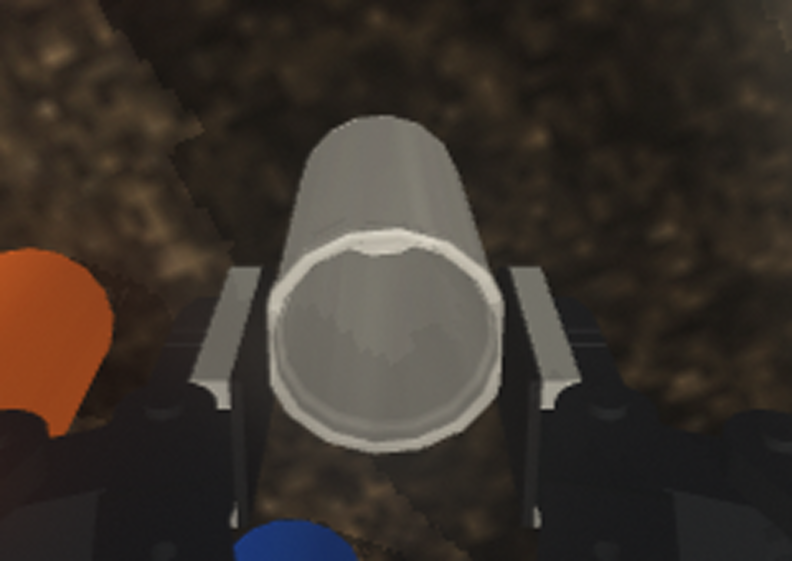

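Gripped (width 0.42, the pot is between the pads at the centre). Lifting.

```bash
python3 -m inch '[0,-1,0,0,0,0,0,-3,0,0,0,0,0,-6,0,0,0,0,0,-9,0,0,0,0,0,-12.5,0,0,0,0,0,-12.5,0,0,0,0,0,-12.5,0,0,0,0]' 1 60; python3 - <<'E'
from h import *
cap('wrist','w9'); im=cv2.imread('pics/w9.png'); cv2.imwrite('pics/w9c.png',cv2.resize(im[150:320,140:380],None,fx=3.3,fy=3.3,interpolation=2))
E
python3 go.py 678 68 185
```

```text
time_s: 10.23
eef_pos: [495.9, 260.2, 183.1]
ee_rot: [0.694, -0.692, 0.14, -0.143]
force: [-0.1, 0.4, -1.9]
grip_width: 0.419
cm [ 24.36  -0.37 -10.46] rv [-0.001 -0.     0.001] eef [495.1 259.9 181.1] t 10.28 w 0.425 F [ 0.4 -0.1 -2.5]
```

View pics/w9c.png

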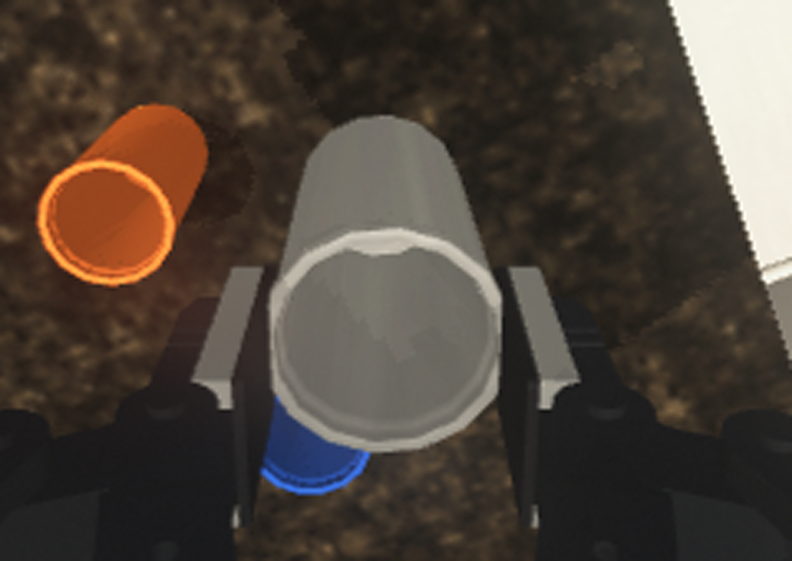

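No slip. Now locating the medium pot's mouth exactly, from the earlier top picture.

```bash
python3 - <<'E'
from ov import *
im=cv2.imread('pics/t7.png'); g=cv2.GaussianBlur(cv2.cvtColor(im,cv2.COLOR_BGR2GRAY),(0,0),0.8).astype(np.float32)
m=np.hypot(cv2.Sobel(g,cv2.CV_32F,1,0),cv2.Sobel(g,cv2.CV_32F,0,1))
L=[]
for x in np.arange(666,692,1.):
    for y in np.arange(55,82,1.):
        p=ring('top',x,y,30,69).astype(np.float32);q=ring('top',x,y,27.5,69).astype(np.float32);f=lambda p:cv2.remap(m,p[:,0].copy(),p[:,1].copy(),1).mean()
        gg=cv2.remap(g,*(lambda r:(r[:,0].copy(),r[:,1].copy()))(ring('top',x,y,28.7,69).astype(np.float32)),1).mean()
        L.append((gg,x,y,f(p)+f(q)))
L.sort(reverse=True); print(np.round(L[:4],1)); 
_,X,Y,_=L[0]; u=proj('top',[X,Y,40]); K=9; A=np.array([[K,0,300-K*u[0]],[0,K,300-K*u[1]]]); t=cv2.warpAffine(im,A,(600,600)); t2=t.copy()
for r,z,c in [(30,69,(0,0,255)),(47,58,(0,255,0))]:
    cv2.polylines(t2,[(ring('top',X if r==30 else 678.5,Y if r==30 else 68,r,z)*K+A[:,2]+K/2).astype(int).reshape(-1,1,2)],True,c,1)
cv2.imwrite('pics/t7z.png',cv2.resize(np.hstack([t,t2]),(800,400)))
E
```

```text
[[216.6 679.   69.  243.1]
 [216.6 679.   68.  242. ]
 [215.7 680.   69.  231.3]
 [215.6 680.   68.  232.1]]
```

View pics/t7z.png

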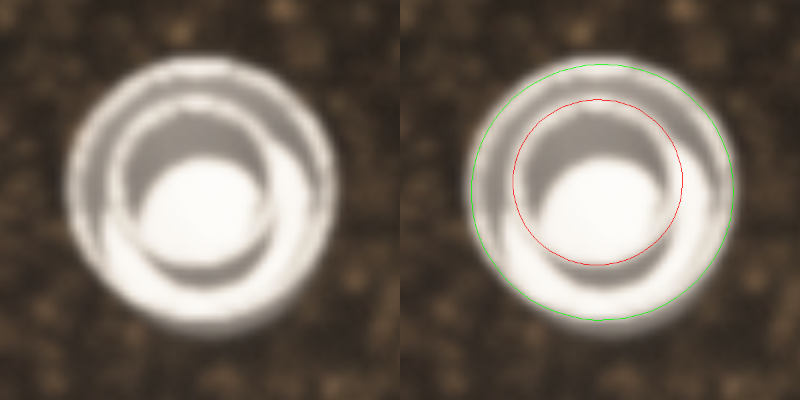

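```bash
python3 -m inch '[24.4,-0.4,-10.5,0,0,0,24.4,-0.4,-10.5,0,0,0,24.4,-0.4,-10.5,0,0,0,24.4,-0.4,-10.5,0,0,0,24.4,-0.4,-10.5,0,0,0,24.4,-0.4,-10.5,0,0,0,24.4,-0.4,-10.5,0,0,0,24.4,-0.4,-10.5,0,0,0]'; python3 -m inch '[0,0,0,0,0,0,0,0,0,0,0,0]'; python3 - <<'E'
from h import *
cap('wrist','w10'); cap('scene','s10')
im=cv2.imread('pics/s10.png'); u=proj('scene',[678,68,80]).astype(int); cv2.imwrite('pics/s10c.png',cv2.resize(im[max(0,u[1]-80):u[1]+80,u[0]-100:u[0]+100],None,fx=3.5,fy=3.5,interpolation=2))
E
python3 go.py 678 68 170
```

```text
time_s: 10.95
eef_pos: [679.5, 63.8, 181.7]
ee_rot: [-0.692, 0.693, -0.144, 0.142]
force: [-0.5, -0.2, -1.2]
grip_width: 0.421
time_s: 11.12
eef_pos: [677.4, 68.4, 183.3]
ee_rot: [0.693, -0.693, 0.142, -0.141]
force: [-0.1, 0.9, -1.2]
grip_width: 0.422
cm [ 0.07  1.41 -0.05] rv [ 0.     0.001 -0.001] eef [677.5  68.7 184.1] t 11.22 w 0.425 F [-0.7 -0.1 -1.3]
```

View pics/w10.png

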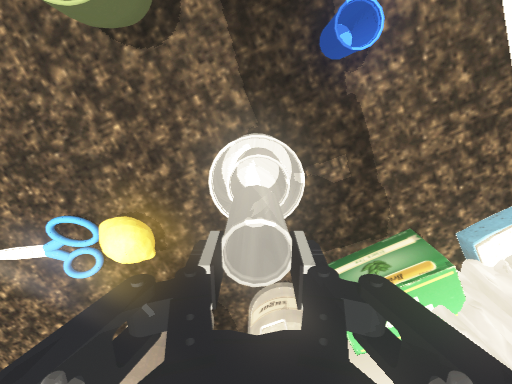

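View pics/s10c.png

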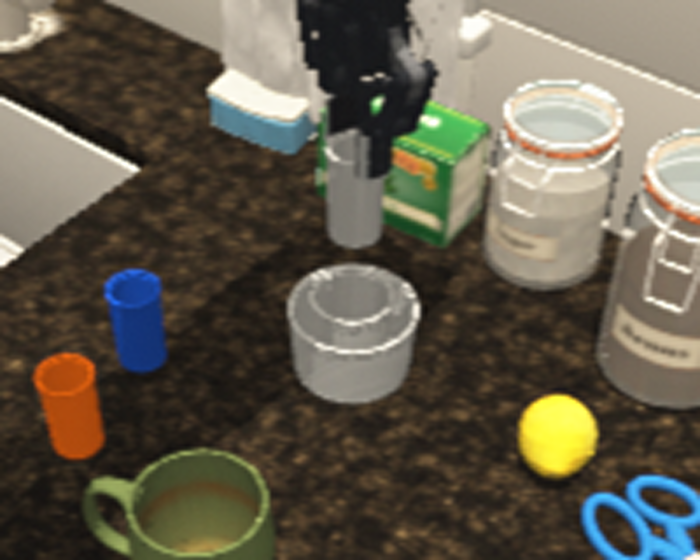

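The small pot hangs upright above the nest, and the mouth is at about (678.5,68.7). Lowering in stages.

```bash
python3 -m inch '[0.1,2,0,0,0,0,0.1,4.5,0,0,0,0,0.1,4.5,0,0,0,0,0.1,4.5,0,0,0,0]'; python3 - <<'E'
from h import *
cap('wrist','w11'); cap('scene','s11')
im=cv2.imread('pics/s11.png'); u=proj('scene',[678,68,80]).astype(int); a=cv2.resize(im[max(0,u[1]-60):u[1]+60,u[0]-60:u[0]+60],(400,400),interpolation=2)
b=cv2.resize(cv2.imread('pics/w11.png')[110:330,145:365],(400,400)); cv2.imwrite('pics/sw11.png',np.hstack([a,b]))
E
python3 go.py 678.5 68.7 67
```

```text
time_s: 11.55
eef_pos: [678.4, 67.9, 138.7]
ee_rot: [-0.693, 0.693, -0.142, 0.141]
force: [-0.1, -0.5, 0.2]
grip_width: 0.423
cm [-0.17  7.4   0.06] rv [-0.001  0.001  0.002] eef [679.6  67.5 141. ] t 11.65 w 0.414 F [-0.2 -0.4 -0.9]
```

View pics/sw11.png

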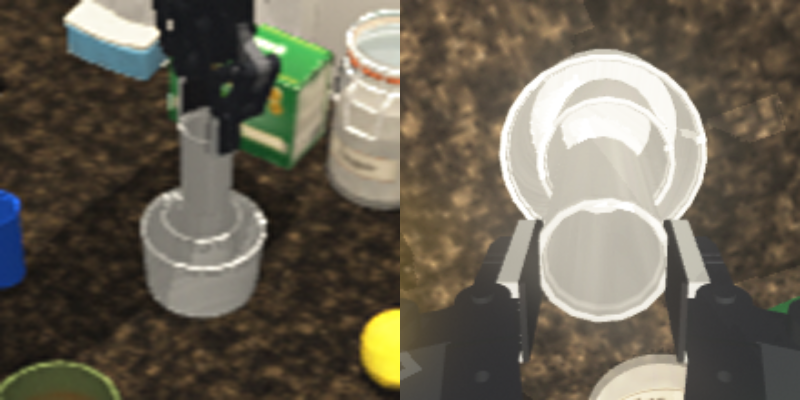

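```bash
python3 -m inch '[0,1,0,0,0,0,0,2,0,0,0,0,0,3,0,0,0,0,0,3,0,0,0,0]'; python3 - <<'E'
from h import *
cap('wrist','w12'); cap('scene','s12')
im=cv2.imread('pics/s12.png'); u=proj('scene',[678,68,80]).astype(int); a=cv2.resize(im[max(0,u[1]-60):u[1]+60,u[0]-60:u[0]+60],(400,400),interpolation=2)
b=cv2.resize(cv2.imread('pics/w12.png')[110:330,145:365],(400,400)); cv2.imwrite('pics/sw12.png',np.hstack([a,b]))
E
python3 go.py 678.5 68.7 72
```

```text
time_s: 11.98
eef_pos: [678.0, 67.1, 106.1]
ee_rot: [-0.693, 0.693, -0.143, 0.14]
force: [-0.0, 0.1, -2.2]
grip_width: 0.419
cm [-0.1   3.65  0.14] rv [ 0.    -0.    -0.001] eef [678.9  67.  108.5] t 12.08 w 0.417 F [-0.1  0.  -1.7]
```

View pics/sw12.png

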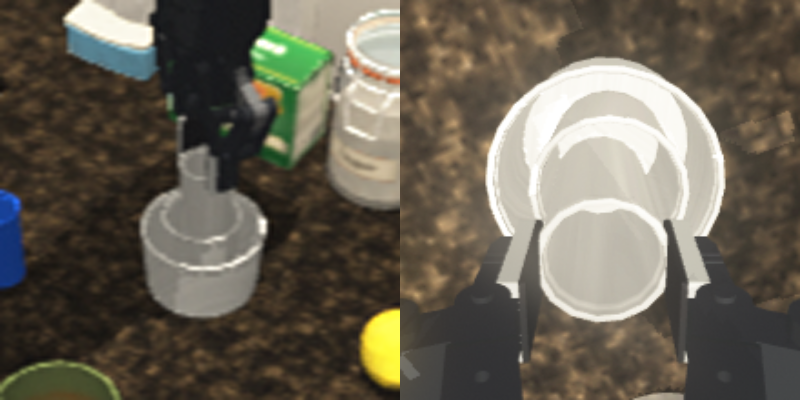

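It has entered the mouth freely, with no side force. Going down.

```bash
python3 -m inch '[0,1.2,0.1,0,0,0,0,2.4,0.1,0,0,0,0,3.6,0.1,0,0,0,0,3.6,0.1,0,0,0]'; python3 - <<'E'
from h import *
cap('wrist','w13'); cap('scene','s13')
im=cv2.imread('pics/s13.png'); u=proj('scene',[678,68,80]).astype(int); a=cv2.resize(im[max(0,u[1]-60):u[1]+60,u[0]-60:u[0]+60],(400,400),interpolation=2)
b=cv2.resize(cv2.imread('pics/w13.png')[110:330,145:365],(400,400)); cv2.imwrite('pics/sw13.png',np.hstack([a,b]))
E
python3 go.py 678.5 68.7 67
```

```text
time_s: 12.42
eef_pos: [678.0, 68.0, 69.3]
ee_rot: [-0.692, 0.693, -0.144, 0.14]
force: [-1.5, -0.5, -1.4]
grip_width: 0.414
cm [-0.1   0.53  0.04] rv [ 0.    -0.    -0.001] eef [679.3  68.   72.3] t 12.52 w 0.418 F [-0.2  1.3 -0.9]
```

View pics/sw13.png

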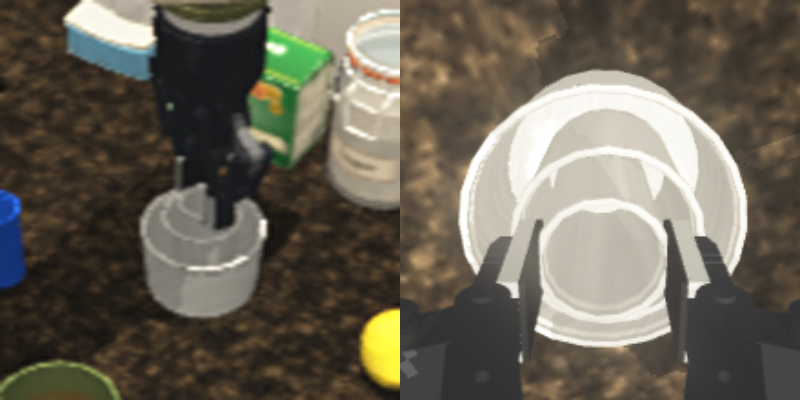

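```bash
python3 -m inch '[0,0.4,0,0,0,0,0,0.4,0,0,0,0,0,0.4,0,0,0,0]';python3 -m inch '[0,0.2,0,0,0,0,0,0.2,0,0,0,0,0,0.2,0,0,0,0]'; python3 go.py 678.5 68.7 67
```

```text
time_s: 12.77
eef_pos: [679.7, 67.9, 69.3]
ee_rot: [0.693, -0.693, 0.142, -0.142]
force: [-0.9, 0.6, 0.7]
grip_width: 0.422
time_s: 13.02
eef_pos: [679.8, 67.9, 67.5]
ee_rot: [0.693, -0.693, 0.141, -0.142]
force: [0.1, 0.3, 0.1]
grip_width: 0.42
cm [-0.15  0.05  0.02] rv [-0.    -0.     0.001] eef [679.8  67.9  67.5] t 13.02 w 0.42 F [0.1 0.3 0.1]
```

```bash
python3 -m inch '[0,0.1,0,0,0,0,0,0.1,0,0,0,0,0,0.1,0,0,0,0]'; python3 -m inch '[0,0,0,0,0,0,0,0,0,0,0,0,0,0,0,0,0,0,0,0,0,0,0,0,0,0,0,0,0,0]' -0.4; python3 -m inch '[0,-2,0,0,0,0,0,-5,0,0,0,0,0,-9,0,0,0,0,0,-13,0,0,0,0,0,-13,0,0,0,0,0,-13,0,0,0,0]'; python3 - <<'E'
from h import *
cap('wrist','w14'); cap('scene','s14')
im=cv2.imread('pics/s14.png'); u=proj('scene',[678,68,40]).astype(int); a=cv2.resize(im[max(0,u[1]-50):u[1]+50,u[0]-50:u[0]+50],(400,400),interpolation=2)
b=cv2.resize(cv2.imread('pics/w14.png')[70:290,145:365],(400,400)); cv2.imwrite('pics/sw14.png',np.hstack([a,b]))
E
python3 go.py 400 68 200
```

```text
time_s: 13.27
eef_pos: [679.9, 67.9, 66.8]
ee_rot: [0.693, -0.693, 0.141, -0.142]
force: [0.1, 0.5, 4.3]
grip_width: 0.417
time_s: 13.68
eef_pos: [679.3, 68.1, 65.7]
ee_rot: [0.693, -0.693, 0.142, -0.141]
force: [0.5, -0.8, 0.2]
grip_width: 0.698
time_s: 14.18
eef_pos: [680.3, 68.1, 198.5]
ee_rot: [0.693, -0.692, 0.14, -0.143]
force: [0.7, 0.1, -1.1]
grip_width: 0.701
cm [-25.66  -0.47 -10.97] rv [ 0.001 -0.    -0.002] eef [679.1  68.  194.7] t 14.28 w 0.701 F [-0.   0.  -1.5]
```

View pics/sw14.png

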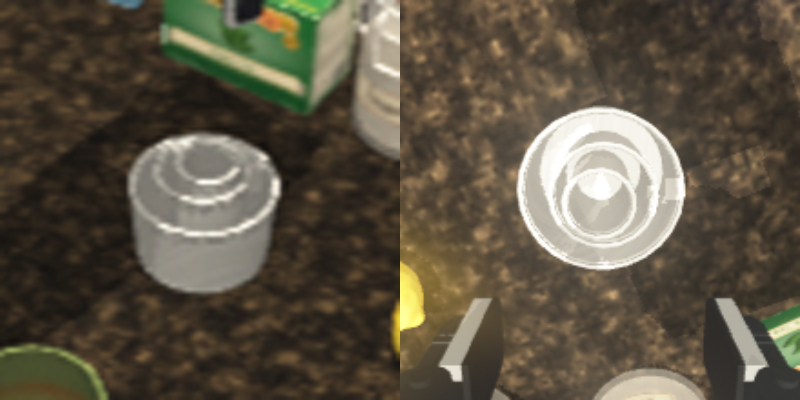

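All three are nested, and a 4 N contact just before release shows the small pot was already seated. Backing the arm off and checking with model overlays.

```bash
python3 -m inch '[-25,-1,-10,0,0,0,-25,-1,-10,0,0,0,-25,-1,-10,0,0,0,-25,-1,-10,0,0,0,-25,-1,-10,0,0,0,-25,-1,-10,0,0,0,-25,-1,-10,0,0,0,-25,-1,-10,0,0,0]'; python3 - <<'E'
from ov import *
ts=[]
for cam in ['scene','top']:
    im=cv2.cvtColor(cap(cam,cam+'15'),cv2.COLOR_RGB2BGR); g=cv2.GaussianBlur(cv2.cvtColor(im,cv2.COLOR_BGR2GRAY),(0,0),.7).astype(np.float32)
    u=proj(cam,[678.5,68,50]); K=8; A=np.array([[K,0,300-K*u[0]],[0,K,300-K*u[1]]]); t=cv2.warpAffine(im,A,(600,600))
    for r,z,c in [(20,76,(0,0,255)),(30,69,(255,0,0)),(47,58,(0,255,0))]:
        L=[]
        for x in np.arange(668,690):
            for y in np.arange(58,80):
                p=ring(cam,x,y,r-1.2,z).astype(np.float32); L.append((cv2.remap(g,p[:,0].copy(),p[:,1].copy(),1).mean(),x,y))
        b=max(L); print(cam,r,b)
        cv2.polylines(t,[(ring(cam,b[1],b[2],r,z)*K+A[:,2]+K/2).astype(int).reshape(-1,1,2)],True,c,1)
    ts.append(t)
    print([(np.round(d['uv'],0),round(d['score'],2)) for d in ctrl.search_frame('mug',cam)])
cv2.imwrite('pics/f15.png',cv2.resize(np.hstack(ts),(800,400)))
E
```

```text
time_s: 14.95
eef_pos: [406.6, 74.8, 205.2]
ee_rot: [-0.693, 0.693, -0.143, 0.14]
force: [0.5, 0.8, -0.1]
grip_width: 0.701
scene 20 (np.float32(212.77425), np.int64(679), np.int64(67))
scene 30 (np.float32(208.41713), np.int64(677), np.int64(69))
scene 47 (np.float32(190.25401), np.int64(675), np.int64(67))
[(array([218., 204.]), 0.72)]
top 20 (np.float32(210.30217), np.int64(682), np.int64(65))
top 30 (np.float32(209.4422), np.int64(678), np.int64(68))
top 47 (np.float32(192.95903), np.int64(678), np.int64(67))
[(array([244., 231.]), 0.82)]
```

View pics/f15.png

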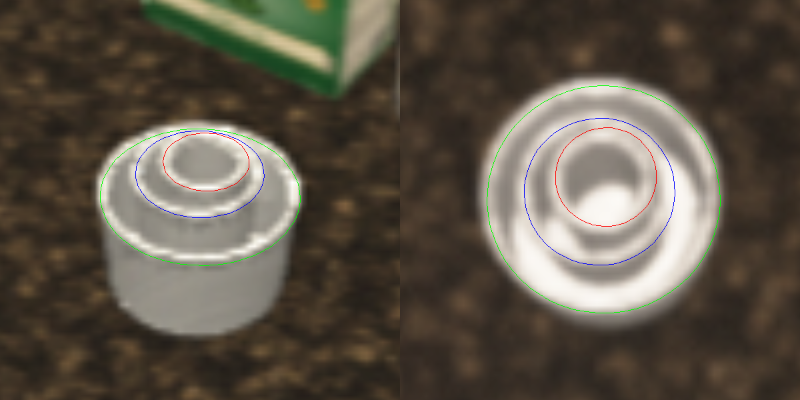

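View pics/scene15.png

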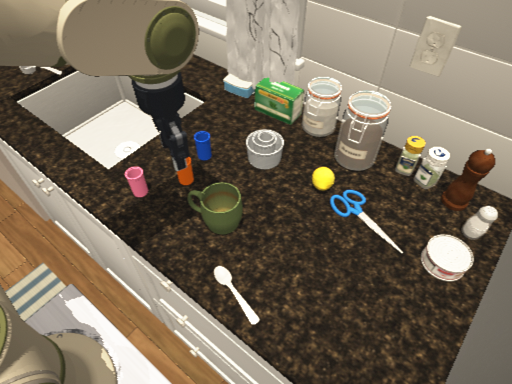

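Rims fit at seated heights (58, 69 and 76 mm) in both cameras, and the mug is unmoved. The gripper is in free air at z≈205. Settling briefly, then handing in.

```bash
python3 -m inch '[0,0,0,0,0,0,0,0,0,0,0,0,0,0,0,0,0,0,0,0,0,0,0,0]'; python3 -c "
from rig import ctrl
print(ctrl.finish_job())"
```

```text
time_s: 15.48
eef_pos: [410.6, 74.2, 205.9]
ee_rot: [-0.693, 0.693, -0.142, 0.142]
force: [0.0, 0.3, -0.5]
grip_width: 0.701
the job is handed in; nothing more can be done
None
```

The three pots are nested and the job is handed in at 15.5 s. I stood the medium pot in the large one first, then lowered the steel small pot into the medium one. The blue, orange and pink look-alikes and the mug were left alone.

**Last checks:**
- **Seating:** in both the scene and top pictures, the rims match the seated heights of 58, 69 and 76 mm. I felt about 4 N of contact as the small pot reached the floor. The medium pot showed no contact force; I released it when I calculated less than 1 mm to go.
- **Centring:** the pots are centred to within about 5 mm, and the large pot is within about 3 mm of its start.
- **Mug:** it looks where it was. The network's marker for it in the top view moved about 5 pixels (roughly 10 mm), which I put down to its scatter, as the scene view agreed within about 1 pixel.
- **Robot:** the gripper was in free air at about 205 mm when I handed in.

**What disagreed:** the wrist camera put the medium pot's rim about 3 mm lower in the gripper than the measured tool height did. The two cameras also differed by 2–3 mm on the final small and large rim positions. Both are well inside the limits.

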